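# Tighten the mill's lid nut with the click wrench and clip the wrench on its rail

### The arm

A 6-joint arm with a two-finger parallel gripper is mounted at the origin on the work surface. World frame = base frame: x ahead of the robot, y to its left, z up, the work surface at z = 0. Lengths are in m, angles in degrees, forces in N, time in s.
With the tool pointing down it reaches from about 0.4 to 0.825 m from the base axis. Payload 7 kg.
Tool frame: the origin (TCP) lies at the very end of the fingers, on their centre line; the grasp point (between the pads) lies 19 mm behind it (hold_point_z is the distance from the TCP to the grasp point, in m); x points along the fingers, y is the direction in which the jaws open and shut, and the axes are right-handed (so a half turn about x gives the same grasp; the last joint's range is limited). The gripper opens to 88 mm and grips with 3 to 60 N. Pads are 19 mm wide; open, the fingers measure 130 mm over their backs; the gripper's body (78 mm by 193 mm) begins 47 mm behind the grasp point.
Start: joints at [-51.847, 20.546, 0.682, 0, -70.136, -16.507], TCP at [0.249, -0.627, 0.227] pointing down, gripper open.
Joint ranges: [-176.03, 176.03], [-82.01, 121.73], [-58.28, 71.71], [-173.87, 95.51], [-174.79, -0.11], [-173.66, 173.66]. Speed limits (degrees/s): [136.94, 136.94, 172.46, 180, 180, 180].

### API

Orientations are given as [roll, pitch, yaw] about the fixed x, y, z axes, in that order (R = Rz(yaw) Ry(pitch) Rx(roll)).
In Python, from plant import * gives the robot as it stands.
- The arm moves only by the shell command python3 -m crank 'ROWS'. ROWS is a JSON object of lists of equal length, an entry for each row: "delta_pos": the shift along the tool's x, y, z in m, a list of three; "turn": the turn, a rotation vector about the tool's x, y, z in degrees, a list of three; "grip": the opening, from 0 (shut) to 1 (fully open). A call has 1 to 12 rows; each row is the pose to reach, as a shift and turn from the pose commanded when the call began, along the tool's axes at that moment; what a row does not reach only later rows make up. A row lasts 1/12 s, in which the tool goes at most 41.7 mm and 7.16 degrees, less where a joint would pass 70% of its speed; a pose out of reach is approached as far as the arm can. A call with a gripper value outside its range is refused whole. The fingers move at their own pace and stop on an object; the grip force is fixed at half the most. Time passes only in rows, so rows that repeat a pose let the fingers close. It gives the time, the measured TCP pose, the force and the opening at its end, in the units of the state.
- get_obs(): the state, without advancing time (a new reading comes with each control period).
- snapshot(name): name is "side" or "top" or "wrist"; returns a dict with "pixels" (384x512x3 uint8, blue, green, red), "range_z" (384x512 float32, m along the optical axis (not along the pixel's ray), 0 where there is no reading), "camera_matrix" (3x3 intrinsics, pixels), "eye" and "rotation" of the camera in the world. Camera axes: x right, y up, looking along -z (the intrinsics and any distortion apply to the point x, -y, -z); pixel columns grow to the right and rows downward; lengths in m; the calibration is good to about 2 mm. A picture is of the moment at which its call begins.
- close_job(): hands the job in, once; it reports no verdict.
The state is a dict: "clock": time; "joint_pos": joint angles; "qvel": joint speeds; "tau": joint torques, N m; "tool_pos": TCP position; "orientation": TCP orientation; "force": force on the tool from outside, world axes, zero at the start; "moment": the same for the moment, N m; "opening": finger opening in m.
Only numpy, scipy, OpenCV 4.12 (cv2) and the standard library are available. Lean on these libraries where they do the work, as an engineer would, in place of code of your own. Each camera call takes 0.05 s, during which the arm holds its last target. There are 200 camera calls.

### The job

Lift the click wrench by its middle, set its socket fully down over the bar nut on the spice mill's lid and let go; then take it by the ribbed grip at its end and turn it clockwise until the nut is tight and the handle breaks over at its hinge. Then put the wrench away on the tool rail: press its bare shaft down into both spring clips until each has snapped home, and let go. Never drop the wrench, and leave the brass weights beside the mill where they stand.

Things in the scene. Friction and masses are not known exactly. Their poses are not given: they have to be found in the camera images.
- wrench: Click wrench, 310 mm long, 0.33 kg, loose, lying socket down on the counter. Origin: centre of the socket at the underside; z up, x from socket to grip. Steel head at x = -40 to 40 mm, dark hinge block 45 to 85, bare round shaft (16 mm thick) 85 to 200, ribbed black grip (28 mm thick) 200 to 270. Shaft axis 26 mm up. Centre of mass at x = 62 mm: it stands level on head and block by itself.
- socket (a point): Centre of the oblong hole at the head's underside; turns with the head: x along the hole, towards the hinge, z up. The hole goes right through the head from top to bottom, 62 mm long (x) and 18 mm wide; the head is 80 by 40 mm, 34 mm high.
- housing (a point): Middle of the dark hinge block (40 mm long, 36 mm wide, 34 mm high), 65 mm from the socket's centre, 17 mm above the underside; its sides lie along the wrench's x. The wrench's middle: the place to lift it, beside the centre of mass.
- grip (a point): Middle of the ribbed grip, on its axis, 235 mm from the socket's centre, 26 mm above the underside.
- shaft_mid (a point): Middle of the bare shaft, on its axis, 145 mm from the socket's centre, 26 mm above the underside: belongs midway between the two clips. Held here the wrench is head-heavy: grip it hard, and lift it off the nut straight up and slowly, or the head drags and hangs askew. After pressing look at both clips; one that is not home can be pressed down on the shaft above it.
- shaft_a (a point): Point on the shaft's axis 45 mm from shaft_mid towards the head: the part that one clip holds.
- shaft_b (a point): Point on the shaft's axis 45 mm from shaft_mid towards the grip: the part that the other clip holds.
- click (a joint): Break-over hinge between head and handle, rad: an upright pin 50 mm from the socket's centre. Reads 0 while straight, held so by a preloaded spring; pulled clockwise (from above) with over 1.3 N m about the pin (about 7 N at the grip) it gives way and bends, to 0.25 at its stop; more than 0.1 is a clear break-over. It springs straight again when let go.
- mill: Spice mill, fixed: a steel drum 180 mm across (base flange 210 mm), whose flat lid is 100 mm above the counter. Origin: centre of the drum at counter height. The lid carries the wrench while it is on the nut.
- nut_base (a point): Foot of the bar nut on its axis, in the middle of the lid at lid height (100 mm above the counter). The nut is a dark steel bar 52 mm long (along this frame's x), 14 mm wide, 18 mm high, turning about the upright z. The wrench fits either way round; with its grip on the nut's +x side the handle lies over the free space right of the mill, in easy reach.
- nut (a joint): Turn of the nut, rad, growing clockwise seen from above (tightening). It starts loose at 0.4 to 0.6 and turns easily (about 0.12 N m); at 0.9 it is tight and stops. It stays where it is left.
- rail: Tool rail, fixed to the counter: an aluminium strip 170 mm long (x), 50 mm wide, 8 mm high, with two steel spring clips at x = -45 and 45 mm, each 12 mm long, open upwards, tops about 62 mm above the counter. Between the clips, above the strip, 78 mm are free. Origin: middle of the strip at counter height, z up.
- rail_home (a point): Midway between the clips, 45 mm above the counter: where shaft_mid lies when the shaft is home, the shaft along this frame's x (either way round). Sprung lips, 10 mm apart, hold the 16 mm shaft down on its saddles; while it only lies on the lips its axis is 10 mm or more too high. A clip takes about 7 N straight down to snap, both at once about 14 N.
- weight_big: Bystander: a brass scale weight, 48 mm across and 48 mm high, standing left of the mill; origin under its centre.
- weight_small: Bystander: a brass scale weight, 36 mm across and 36 mm high, standing on the robot's side of the mill; origin under its centre.
There are look-alikes about, which are no part of the job. Leave any purple look-alike of the rail alone.

How it is judged:
By the outcome, as a careful person would: the job done as asked, in the order asked, and still so for the second after the job is handed in, with the robot touching nothing.
It also fails if it takes over 70 s, if anything falls off the work surface, if the arm or the gripper's body presses on something with over 40 N, if the wrist force passes 120 N, or if a joint passes its speed limit or range.

## Working session

There is one attempt and no reset: what is moved stays moved. The work goes in short steps, Python scripts to look and compute and a shell command to move; the robot and the scene stay as the last step left them, time stands still between calls to the robot, and variables do not carry over. Pictures are saved under pics/ and viewed, about 8 in all and at most 12, crops included, and the job is handed in when it is done.

```bash
mkdir -p pics; ls; cat > h.py <<'E'
import numpy as np, cv2
from plant import *
from scipy.spatial.transform import Rotation as R
def snap(n,f=None):
    s=snapshot(n)
    if f: cv2.imwrite('pics/'+f,s['pixels'])
    np.savez('last_%s.npz'%n,**s)
    return s
def cloud(s):
    K=np.array(s['camera_matrix']);z=s['range_z'];v,u=np.mgrid[:z.shape[0],:z.shape[1]]
    p=np.stack([(u-K[0,2])/K[0,0]*z,-(v-K[1,2])/K[1,1]*z,-z],-1)
    Rm=np.array(s['rotation'])
    return p@Rm.T+np.array(s['eye'])
E
python3 - <<'E'
from h import *
o=get_obs();print(o)
a=snap('top');b=snap('side')
print(a['camera_matrix'],a['eye'],a['rotation'],[k for k in a])
cv2.imwrite('pics/a.png',a['pixels']);cv2.imwrite('pics/b.png',b['pixels'])
E
```

```text
pics
{'clock': 0.0, 'joint_pos': array([-5.18470259e+01,  2.05898517e+01,  6.34119432e-01, -2.05596812e-02,
       -7.01364083e+01, -1.65061390e+01]), 'qvel': array([-0.08220597, -0.03015191,  0.02652535, -0.03988023, -0.01358924,
        0.0254079 ]), 'tau': array([ 1.71690886e-04, -5.82726896e+01,  2.93071944e+01,  6.99730530e+00,
        7.13380767e-03, -1.41948622e-04]), 'tool_pos': array([ 0.24878353, -0.62695038,  0.22564181]), 'orientation': array([ 94.66097886,  89.90585351, 116.30081253]), 'force': array([-0.32071309,  0.64687656, -0.03097695]), 'moment': array([-0.01430356,  0.06461429,  0.05330574]), 'opening': 0.08720461404591294}
[[484.90922484   0.         244.76470443]
 [  0.         484.90922484 189.42982835]
 [  0.           0.           1.        ]] [ 0.31885477 -0.06904978  1.6867817 ] [  7.144281     0.76682715 -91.8153849 ] ['pixels', 'range_z', 'camera_matrix', 'eye', 'rotation']
```

```bash
sed -i "s/Rm=np.array(s\['rotation'\])/Rm=R.from_euler('xyz',s['rotation'],degrees=True).as_matrix()/" h.py
python3 - <<'E'
from h import *
s=dict(np.load('last_top.npz'));c=cloud(s);print(np.nanmedian(c[...,2]),s['range_z'].min(), c[0,0],c[0,-1],c[-1,0])
cv2.imwrite('pics/a2.png',cv2.resize(s['pixels'],(800,600),interpolation=cv2.INTER_CUBIC))
E
```

```text
0.0026285873255873504 0.0 [ 1.55656151  1.10479643 -0.50874833] [ 1.54020025 -1.43253246 -0.66071979] [-9.69903583e-02  7.89862287e-01 -9.87591424e-05]
```

View pics/a.png

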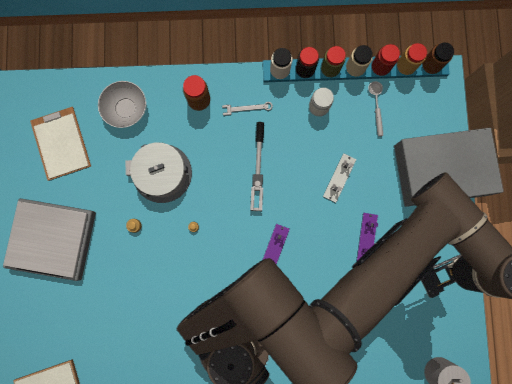

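```bash
python3 - <<'E'
from h import *
s=dict(np.load('last_top.npz'));c=cloud(s);im=s['pixels']
def box(n,u0,u1,v0,v1,z0,z1):
    m=np.zeros(im.shape[:2],bool);m[v0:v1,u0:u1]=1
    m&=(c[...,2]>z0)&(c[...,2]<z1)
    p=c[m][:,:2];r=cv2.minAreaRect((p*1000).astype(np.float32));
    w,V=np.linalg.eigh(np.cov(p.T));a=V[:,1]
    print(n,len(p),'mean',p.mean(0).round(4),'rect',np.round(r[0],1),np.round(r[1],1),round(r[2],1),'axis deg',np.degrees(np.arctan2(a[1],a[0])).round(1),'z',np.percentile(c[m][:,2],[5,50,95]).round(3))
box('wrench',240,275,115,220,.013,.06)
box('wr head',240,275,172,220,.02,.06)
box('grip',240,275,115,144,.02,.06)
box('lid',120,200,135,215,.09,.108)
box('nut',135,180,150,190,.110,.13)
box('rail',320,360,150,210,.004,.08)
box('clips',320,360,150,210,.03,.08)
box('wb',120,146,214,240,.02,.08)
box('ws',184,204,216,240,.02,.08)
t=cv2.resize(im[115:245,115:375],None,fx=3,fy=3,interpolation=cv2.INTER_CUBIC)
cv2.imwrite('pics/c.png',t)
E
```

```text
wrench 642 mean [ 0.6018 -0.1002] rect [ 617.8 -113.4] [ 74.4 328.6] 87.4 axis deg 175.1 z [0.026 0.035 0.044]
wr head 330 mean [ 0.5222 -0.0933] rect [520.4 -93.7] [ 39.4 132.2] 84.8 axis deg 175.1 z [0.028 0.035 0.042]
grip 173 mean [ 0.7252 -0.1103] rect [ 725.6 -109.6] [28.1 76.8] 87.8 axis deg 175.4 z [0.028 0.037 0.045]
lid 2118 mean [0.5972 0.2368] rect [599.  234.1] [178.2 183.4] 6.5 axis deg 55.3 z [0.095 0.101 0.107]
nut 89 mean [0.5948 0.2358] rect [585.5 229.4] [106.6  91.7] 18.4 axis deg 88.1 z [0.11  0.118 0.124]
rail 1097 mean [ 0.5567 -0.3831] rect [ 555.4 -385.5] [137.5 210.4] 87.0 axis deg 167.1 z [0.004 0.009 0.051]
clips 86 mean [ 0.5585 -0.3824] rect [ 561.  -383.3] [ 31.9 104. ] 61.5 axis deg 152.6 z [0.035 0.057 0.066]
wb 159 mean [0.4162 0.3321] rect [415.6 333.9] [45.3 44.8] 88.4 axis deg -142.3 z [0.025 0.036 0.054]
ws 79 mean [0.4061 0.1286] rect [405.8 129.4] [32.2 31. ] 88.2 axis deg 88.8 z [0.021 0.029 0.041]
```

View pics/c.png

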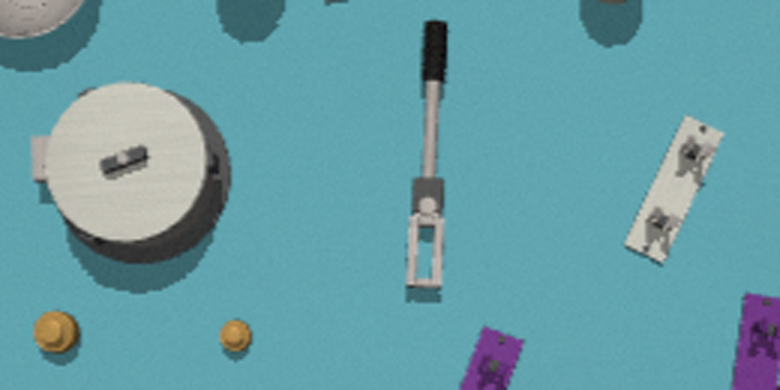

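```bash
cat >> h.py <<'E'
def px2w(s,u,v,z):
    K=np.array(s['camera_matrix']);Rm=R.from_euler('xyz',s['rotation'],degrees=True).as_matrix()
    d=np.stack([(np.asarray(u)-K[0,2])/K[0,0],-(np.asarray(v)-K[1,2])/K[1,1],-np.ones(np.shape(u))],-1)@Rm.T
    e=np.array(s['eye']);return e+d*((z-e[2])/d[...,2])[...,None]
def axis(s,m,z):
    v,u=np.nonzero(m);p=px2w(s,u,v,z)[:,:2]*1000
    w,V=np.linalg.eigh(np.cov(p.T));a=V[:,1];r=cv2.minAreaRect(p.astype(np.float32))
    return len(p),p.mean(0).round(1),np.round(r[0],1),np.round(r[1],1),np.degrees(np.arctan2(a[1],a[0])).round(1)
def go(x,y,z,yaw):
    """tool down, tool y heading = yaw (mod 180); prints shift and turn in tool axes"""
    o=get_obs();A=R.from_euler('xyz',o['orientation'],degrees=True)
    d=A.inv().apply(np.array([x,y,z])-o['tool_pos'])
    for k in (0,180):
        Y=np.radians(yaw+k);X=np.array([0,0,-1.]);yy=np.array([np.cos(Y),np.sin(Y),0])
        B=R.from_matrix(np.stack([X,yy,np.cross(X,yy)],1))
        print('d',d.round(4),'turn',(A.inv()*B).as_rotvec(degrees=True).round(1))
    yv=A.apply([0,1,0]);print('y heading',np.degrees(np.arctan2(yv[1],yv[0])).round(1),'tcp',o['tool_pos'].round(4),'q',o['joint_pos'].round(1),'F',o['force'].round(1),'t',o['clock'])
E
python3 - <<'E'
from h import *
s=dict(np.load('last_top.npz'));im=s['pixels'].astype(int);g=im.sum(2)/3
def M(u0,u1,v0,v1):
    m=np.zeros(g.shape,bool);m[v0:v1,u0:u1]=1;return m
print('nut',axis(s,M(143,172,158,180)&(g<110),.118))
sat=im.max(2)-im.min(2)
wr=M(245,270,118,216)&(sat<45)
print('head+',axis(s,M(245,270,172,212)&(sat<45),.034)); print('grip',axis(s,M(245,270,118,142)&(sat<45)&(g<70),.04))
v,u=np.nonzero(wr);print(u.min(),u.max(),v.min(),v.max(),px2w(s,[257],[v.max()+.5],.034))
print('rail',axis(s,M(315,365,148,208)&(sat<60),.008))
go(.56,-.097,.15,85)
E
```

```text
nut (70, array([596.1, 234. ]), array([596.3, 234.3]), array([17.5, 50.8]), np.float64(108.5))
head+ (362, array([520.2, -94.1]), array([518.5, -91.9]), array([ 41.1, 134.9]), np.float64(175.7))
grip (152, array([ 726.5, -111.1]), array([ 726.9, -111.2]), array([24.4, 67.5]), np.float64(175.8))
250 263 122 211 [[ 0.44932238 -0.09285771  0.034     ]]
rail (755, array([ 559.8, -384.2]), array([ 559.8, -384.6]), array([ 54.2, 173.2]), np.float64(152.0))
d [0.0762 0.3778 0.4847] turn [26.6 -0.  -0.1]
d [0.0762 0.3778 0.4847] turn [-1.534e+02  1.000e-01 -0.000e+00]
y heading 111.6 tcp [ 0.2488 -0.627   0.2257] q [-51.8  20.6   0.6  -0.  -70.1 -16.5] F [-0.1  0.4 -0. ] t 0.1
```

```bash
python3 -m crank '{"delta_pos":[[0.0,0.02,0.025],[0.0,0.05,0.06],[0.0,0.08,0.10],[0.0,0.11,0.14],[0,0.14,0.18],[0,0.17,0.22],[0,0.20,0.26],[0,0.23,0.30],[0,0.26,0.34],[0,0.29,0.38],[0.01,0.32,0.41],[0.02,0.34,0.44]],"turn":[[-5,0,0],[-12,0,0],[-19,0,0],[-26,0,0],[-33,0,0],[-40,0,0],[-47,0,0],[-54,0,0],[-61,0,0],[-68,0,0],[-75,0,0],[-82,0,0]],"grip":[1,1,1,1,1,1,1,1,1,1,1,1]}'
python3 -c "
from h import *
go(.555,-.097,.17,85.4)"
```

```text
clock: 1.1
tool_pos: [0.4995, -0.2043, 0.2172]
orientation: [-108.1, 89.9, -4.1]
force: [0.6, -0.5, 0.9]
opening: 0.0876
d [ 0.0472 -0.0797  0.0907] turn [1.086e+02 1.000e-01 1.000e-01]
d [ 0.0472 -0.0797  0.0907] turn [-71.4  -0.1   0. ]
y heading -166.0 tcp [ 0.4995 -0.2043  0.2172] q [ -1.4   8.2 -17.3   0.  -64.5  15.4] F [ 0.6 -0.5  0.9] t 1.1
```

```bash
python3 -m crank '{"delta_pos":[[0.0,-0.015,0.015],[0.01,-0.03,0.035],[0.02,-0.05,0.055],[0.03,-0.065,0.075],[0.04,-0.075,0.085],[0.047,-0.08,0.091],[0.047,-0.08,0.091],[0.047,-0.08,0.091],[0.047,-0.08,0.091],[0.047,-0.08,0.091],[0.047,-0.08,0.091],[0.047,-0.08,0.091]],"turn":[[-7,0,0],[-14,0,0],[-21,0,0],[-28,0,0],[-35,0,0],[-42,0,0],[-49,0,0],[-56,0,0],[-63,0,0],[-68,0,0],[-71,0,0],[-71,0,0]],"grip":[1,1,1,1,1,1,1,1,1,1,1,1]}'
python3 -c "
from h import *
s=snap('wrist','w1.png')
go(.555,-.097,.006,85.4);print(s['eye'],s['rotation'])"
```

```text
clock: 2.1
tool_pos: [0.5548, -0.099, 0.1693]
orientation: [5.8, 90.0, -179.5]
force: [0.5, -0.3, -0.3]
opening: 0.0878
d [ 1.634e-01 -2.000e-03 -1.000e-04] turn [ 1.792e+02 -0.000e+00 -1.000e-01]
d [ 1.634e-01 -2.000e-03 -1.000e-04] turn [-0.8  0.  -0. ]
y heading -95.4 tcp [ 0.5548 -0.099   0.1694] q [  9.8  12.7 -18.2  -0.  -59.1  74.8] F [ 0.6  0.4 -0.1] t 2.15
[ 0.62354753 -0.10481618  0.32672069] [-1.51939358e+01 -1.37170685e-03 -9.52127852e+01]
```

View pics/w1.png

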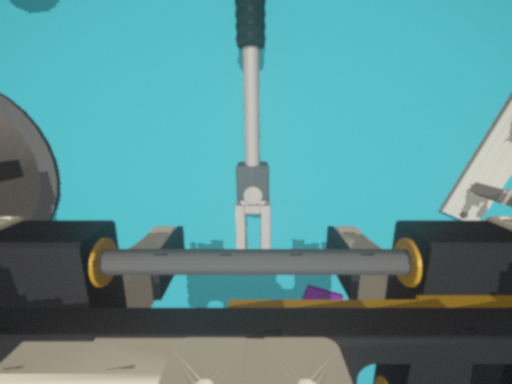

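```bash
python3 -c "
from h import *
s=dict(np.load('last_wrist.npz'))
print(px2w(s,[252,254,237,269,251,250],[163,204,190,190,50,5],.034).round(4))
c=cloud(s);print(c[180:198,240:266].reshape(-1,3).mean(0))"
```

```text
[[ 0.5823 -0.098   0.034 ]
 [ 0.5369 -0.0959  0.034 ]
 [ 0.5544 -0.0789  0.034 ]
 [ 0.5512 -0.1136  0.034 ]
 [ 0.6904 -0.1072  0.034 ]
 [ 0.7279 -0.1098  0.034 ]]
[ 0.55473239 -0.09594093  0.03480356]
```

```bash
python3 -m crank '{"delta_pos":[[0.03,-0.002,-0.002],[0.06,-0.002,-0.002],[0.09,-0.002,-0.002],[0.12,-0.002,-0.002],[0.14,-0.002,-0.002],[0.155,-0.002,-0.002],[0.162,-0.002,-0.002],[0.162,-0.002,-0.002],[0.162,-0.002,-0.002],[0.162,-0.002,-0.002],[0.162,-0.002,-0.002],[0.162,-0.002,-0.002]],"turn":[[-0.5,0,0],[-0.5,0,0],[-0.5,0,0],[-0.5,0,0],[-0.5,0,0],[-0.5,0,0],[-0.5,0,0],[-0.5,0,0],[0,0,0],[0,0,0],[0,0,0],[0,0,0]],"grip":[1,1,1,1,1,1,1,0,0,0,0,0]}'
python3 -m crank '{"delta_pos":[[0,0,0],[0,0,0],[0,0,0]],"turn":[[0,0,0],[0,0,0],[0,0,0]],"grip":[0,0,0]}'
python3 -m crank '{"delta_pos":[[-0.005,0,0],[-0.015,0,0],[-0.03,0,0],[-0.05,0,0],[-0.07,0,0],[-0.09,0,0],[-0.11,0,0],[-0.13,0,0],[-0.15,0,0],[-0.165,0,0],[-0.17,0,0],[-0.17,0,0]],"turn":[[0,0,0],[0,0,0],[0,0,0],[0,0,0],[0,0,0],[0,0,0],[0,0,0],[0,0,0],[0,0,0],[0,0,0],[0,0,0],[0,0,0]],"grip":[0,0,0,0,0,0,0,0,0,0,0,0]}'
python3 -c "
from h import *
go(.617,.172,.18,18.5)"
```

```text
clock: 3.15
tool_pos: [0.5579, -0.0971, 0.0087]
orientation: [-166.3, 89.9, 8.4]
force: [-0.1, -0.3, 0.7]
opening: 0.0594
clock: 3.4
tool_pos: [0.5574, -0.0971, 0.008]
orientation: [-162.7, 90.0, 12.0]
force: [0.4, -0.4, 0.5]
opening: 0.04
clock: 4.4
tool_pos: [0.5577, -0.0971, 0.1793]
orientation: [-164.3, 89.8, 10.3]
force: [-0.3, -0.2, -3.8]
opening: 0.0356
d [-0.0004 -0.2735 -0.034 ] turn [-1.139e+02 -1.000e-01 -1.000e-01]
d [-0.0004 -0.2735 -0.034 ] turn [66.1 -0.1  0.1]
y heading -95.4 tcp [ 0.5577 -0.0971  0.1793] q [  9.9  12.3 -17.3  -0.  -60.2  74.7] F [-0.3 -0.2 -3.8] t 4.4
```

```bash
python3 -m crank '{"delta_pos":[[0,-0.01,0],[0,-0.03,-0.003],[0,-0.055,-0.006],[0,-0.08,-0.01],[0,-0.11,-0.014],[0,-0.14,-0.018],[0,-0.17,-0.022],[0,-0.2,-0.026],[0,-0.23,-0.03],[0,-0.255,-0.032],[0,-0.27,-0.034],[0,-0.274,-0.034]],"turn":[[4,0,0],[9,0,0],[15,0,0],[21,0,0],[27,0,0],[33,0,0],[39,0,0],[45,0,0],[51,0,0],[57,0,0],[62,0,0],[66,0,0]],"grip":[0,0,0,0,0,0,0,0,0,0,0,0]}'
python3 -m crank '{"delta_pos":[[0,0,0],[0,0,0],[0,0,0]],"turn":[[0,0,0],[0,0,0],[0,0,0]],"grip":[0,0,0]}'
python3 -c "
from h import *
s=snap('wrist','w2.png');t=snap('top','t2.png');cv2.imwrite('pics/ts.png',np.vstack([cv2.resize(s['pixels'][:250],(768,375)),cv2.resize(t['pixels'][130:205,110:285],None,fx=3,fy=3)[:225,:768] if 0 else cv2.copyMakeBorder(cv2.resize(t['pixels'][130:205,110:285],None,fx=3,fy=3),0,0,0,768-525,cv2.BORDER_CONSTANT)]))
go(.617,.172,.18,18.5)"
```

```text
clock: 5.4
tool_pos: [0.6162, 0.1748, 0.1754]
orientation: [90.5, 89.9, -161.1]
force: [0.8, -1.2, -4.0]
opening: 0.0361
clock: 5.65
tool_pos: [0.616, 0.1717, 0.1767]
orientation: [97.1, 89.9, -154.2]
force: [0.4, -0.7, -3.2]
opening: 0.0357
d [-0.0027 -0.0007  0.0002] turn [-1.798e+02  1.000e-01 -0.000e+00]
d [-0.0027 -0.0007  0.0002] turn [ 0.2 -0.  -0. ]
y heading -161.3 tcp [0.6164 0.1716 0.1773] q [ 33.   19.2  -7.9  -0.  -62.9 -14.3] F [-0.1 -0.4 -2.9] t 5.75
```

View pics/ts.png

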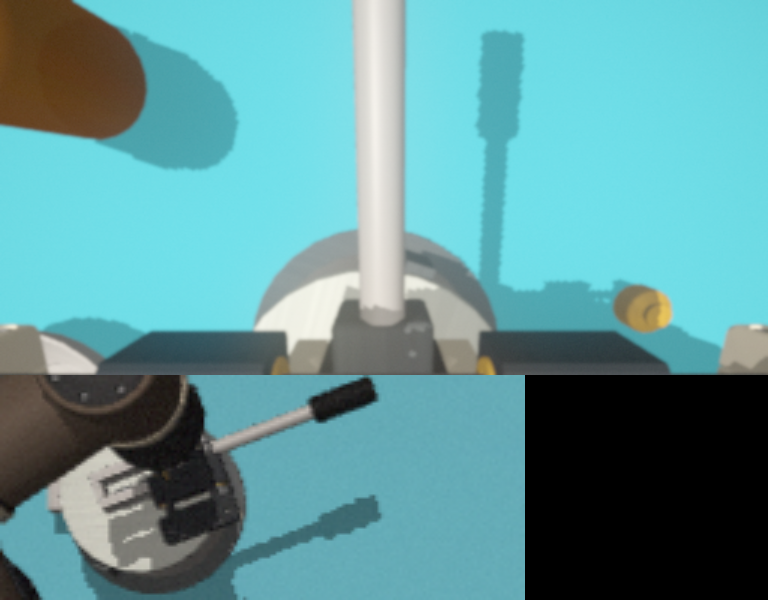

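```bash
cat > meas.py <<'E'
from h import *
def line(n,c,m):
    p=c[m];mu=np.median(p,0)
    k=np.linalg.norm(p[:,:2]-mu[:2],axis=1)<.2;p=p[k]
    w,V=np.linalg.eigh(np.cov(p.T));a=V[:,2];a*=-np.sign(a[1])
    print(n,len(p),p.mean(0).round(4),'hd',np.degrees(np.arctan2(a[1],a[0])).round(1),'tilt',np.degrees(np.arcsin(a[2])).round(1))
    return p
E
python3 - <<'E'
from meas import *
for n,(u0,u1,v0,v1) in dict(top=(180,240,125,160),wrist=(200,300,0,210)).items():
    s=dict(np.load('last_%s.npz'%n));c=cloud(s)
    m=np.zeros(c.shape[:2],bool);m[v0:v1,u0:u1]=1
    m&=(c[...,2]>.17)&(c[...,2]<.24)
    p=line(n,c,m)
    if n=='top':
        q=px2w(s,*np.nonzero(m)[::-1],.195);print(q[:,:2].mean(0), q[np.argmin(q[:,1])], axis(s,m,.2))
s=dict(np.load('last_top.npz'));c=cloud(s)
m=np.zeros(c.shape[:2],bool);m[155:175,138:162]=1
m&=(c[...,2]>.15)&(c[...,2]<.23);print('head',line('head',c,m).shape,axis(s,m,.203))
E
```

```text
top 378 [0.6562 0.0462 0.2033] hd -71.5 tilt 2.1
[0.65805519 0.04679021] [ 0.67347446 -0.02959211  0.195     ] (378, array([656.9,  46.4]), array([651.5,  58.4]), array([ 29.1, 181.2]), np.float64(109.0))
wrist 7188 [0.6401 0.1008 0.1982] hd -70.5 tilt 2.6
head 196 [0.5868 0.2425 0.1975] hd -103.4 tilt -9.2
head (196, 3) (196, array([585.8, 241.4]), array([586.9, 239.6]), array([46.6, 53.1]), np.float64(73.1))
```

```bash
python3 -m crank '{"delta_pos":[[0.01,0,0.001],[0.02,0,0.001],[0.03,0,0.001],[0.037,0,0.001],[0.043,0,0.001],[0.049,0,0.001],[0.053,0,0.001],[0.057,0,0.001],[0.06,0,0.001],[0.06,0,0.001]],"turn":[[0,0,0],[0,0,0],[0,0,0],[0,0,0],[0,0,0],[0,0,0],[0,0,0],[0,0,0],[0,0,0],[0,0,0]],"grip":[0,0,0,0,0,0,0,0,0,0]}'
```

```text
clock: 6.58
tool_pos: [0.6179, 0.1734, 0.119]
orientation: [-100.9, 89.8, 7.7]
force: [0.5, -2.0, 4.5]
opening: 0.0358
```

```bash
python3 - <<'E'
from meas import *
t=snap('top','t3.png');b=snap('side','s3.png');s=snap('wrist','w3.png')
P=t['pixels'][135:205,120:250];cv2.imwrite('pics/v3.png',np.vstack([cv2.resize(P,(650,350),interpolation=cv2.INTER_CUBIC),cv2.resize(b['pixels'],(650,488))[120:370]]))
go(.617,.172,.11,18.5)
c=cloud(s);m=np.zeros(c.shape[:2],bool);m[0:210,200:300]=1;m&=(c[...,2]>.11)&(c[...,2]<.2);line('w',c,m)
E
```

```text
d [ 0.009   0.0011 -0.0013] turn [-179.8   -0.3   -0. ]
d [ 0.009   0.0011 -0.0013] turn [ 0.2 -0.   0.2]
y heading -161.3 tcp [0.6176 0.1735 0.119 ] q [ 33.1  22.1 -11.9   0.1 -55.8 -14.5] F [ 2.  -2.2  4. ] t 6.7333
w 6507 [0.6414 0.1006 0.1284] hd -71.4 tilt -8.8
```

View pics/v3.png

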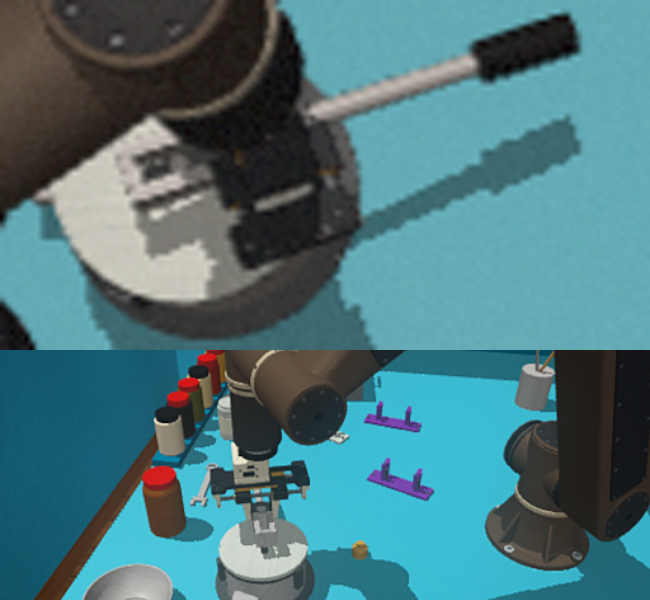

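```bash
python3 - <<'E'
from h import *
s=dict(np.load('last_top.npz'));c=cloud(s);K=np.array(s['camera_matrix'])
Rm=R.from_euler('xyz',s['rotation'],degrees=True).as_matrix()
a=np.radians(-71.5);ax=np.array([np.cos(a),np.sin(a),0]);lat=np.array([-np.sin(a),np.cos(a),0])
S,L=np.meshgrid(np.linspace(-.06,.04,400),np.linspace(-.035,.035,280))
P=np.array([.596,.234,.13])+S[...,None]*ax+L[...,None]*lat
q=(P-np.array(s['eye']))@Rm
mx=(K[0,2]-q[...,0]/q[...,2]*K[0,0]).astype(np.float32);my=(K[1,2]+q[...,1]/q[...,2]*K[1,1]).astype(np.float32)
im=cv2.remap(s['pixels'],mx,my,cv2.INTER_CUBIC)
cv2.imwrite('pics/r3.png',cv2.resize(im,None,fx=2,fy=2))
z=cv2.remap(c[...,2].astype(np.float32),mx,my,cv2.INTER_NEAREST)
print('rows lat -30..30, cols s -55..10, z mm');
for l in range(-30,31,5):print(l,[int(1000*z[int((l+35)*4),int((k+60)*4)]) for k in range(-55,15,5)])
E
```

```text
rows lat -30..30, cols s -55..10, z mm
-30 [97, 100, 102, 101, 102, 100, 97, 95, 96, 101, 98, 99, 97, 100]
-25 [102, 98, 98, 98, 101, 99, 103, 106, 103, 101, 96, 101, 105, 100]
-20 [97, 100, 96, 96, 137, 133, 135, 129, 131, 131, 130, 134, 124, 135]
-15 [105, 98, 100, 104, 144, 155, 152, 153, 159, 150, 158, 148, 152, 145]
-10 [109, 106, 94, 106, 160, 159, 160, 156, 159, 151, 155, 154, 158, 157]
-5 [103, 103, 107, 106, 162, 155, 162, 1686, 159, 155, 156, 158, 157, 156]
0 [100, 107, 105, 105, 160, 160, 116, 124, 120, 122, 111, 125, 121, 124]
5 [106, 87, 100, 128, 158, 156, 117, 121, 119, 117, 114, 122, 112, 1686]
10 [102, 108, 99, 98, 161, 158, 142, 125, 146, 134, 135, 129, 141, 129]
15 [105, 103, 107, 102, 167, 161, 157, 157, 156, 159, 150, 153, 148, 354]
20 [100, 99, 101, 103, 159, 163, 162, 159, 162, 160, 158, 155, 362, 372]
25 [497, 104, 95, 103, 163, 161, 161, 165, 154, 158, 155, 369, 386, 406]
30 [501, 501, 490, 496, 99, 102, 96, 104, 102, 106, 105, 398, 404, 446]
```

View pics/r3.png

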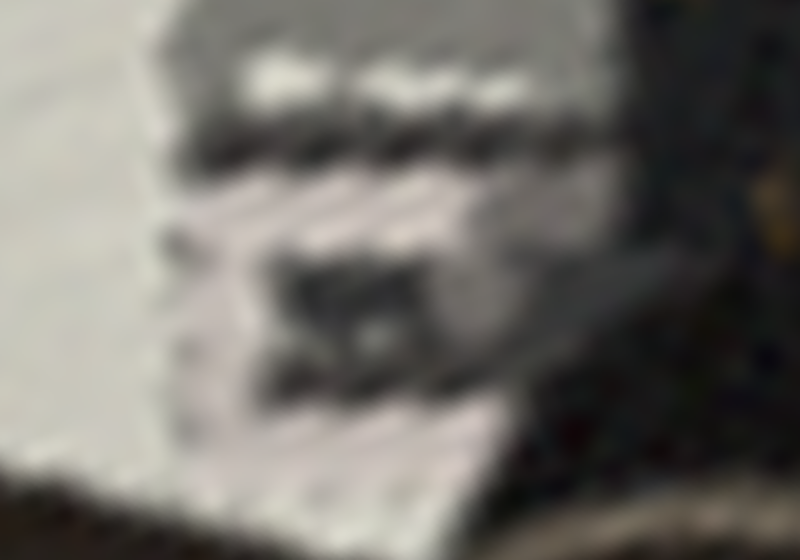

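```bash
python3 -m crank '{"delta_pos":[[-0.008,0,0],[-0.018,0,0],[-0.025,-0.001,0],[-0.025,-0.002,-0.001],[-0.025,-0.0035,-0.0014],[-0.025,-0.0035,-0.0014],[-0.025,-0.0035,-0.0014]],"turn":[[0,0,0],[0,0,0],[0,3,0],[0,6,0],[0,9,0],[0,9,0],[0,9,0]],"grip":[0,0,0,0,0,0,0]}'
python3 - <<'E'
from meas import *
t=snap('top');s=snap('wrist')
go(.617,.172,.11,18.5)
c=cloud(s);m=np.zeros(c.shape[:2],bool);m[0:205,200:300]=1;m&=(c[...,2]>.13)&(c[...,2]<.22);p=line('w',c,m)
print(px2w(s,256,0,.16))
c=cloud(t);m=np.zeros(c.shape[:2],bool);m[125:165,180:245]=1;m&=(c[...,2]>.13)&(c[...,2]<.22);line('top',c,m);print(axis(t,m,.17))
m=np.zeros(c.shape[:2],bool);m[150:180,138:165]=1;m&=(c[...,2]>.13)&(c[...,2]<.22)
v,u=np.nonzero(m);q=px2w(t,u,v,.17)[:,:2]-[.596,.234];ax=np.array([.317,-.948]);print('head s min',np.percentile(q@ax,[0,2,5]))
x=p[:,:2]-[.596,.234];k=np.array([.948,.317]);print('lat of line',(x@k).mean(), 's',(x@ax).mean())
E
```

```text
clock: 7.32
tool_pos: [0.619, 0.1738, 0.1422]
orientation: [179.4, 81.0, -71.9]
force: [0.5, -0.4, -3.4]
opening: 0.0355
d [0.0323 0.003  0.0047] turn [-179.3    0.   -14. ]
d [0.0323 0.003  0.0047] turn [ 0.1 -8.9 -0. ]
y heading -161.4 tcp [0.6197 0.1733 0.1426] q [ 37.9  21.3 -14.3  10.  -57.8 -24.9] F [ 1.1  0.7 -3.5] t 7.4167
w 6222 [0.643  0.1011 0.1641] hd -71.5 tilt 0.0
[0.65879203 0.05242097 0.16      ]
top 372 [0.6562 0.0516 0.168 ] hd -71.9 tilt 1.5
(372, array([655.8,  51.4]), array([651.1,  63.3]), array([ 29.4, 183.2]), np.float64(108.5))
head s min [-0.03804346 -0.03770749 -0.03695601]
lat of line 0.0024245458740903467 s 0.14093017625875678
```

```bash
python3 -m crank '{"delta_pos":[[0.006,-0.0005,0.0025],[0.012,-0.0005,0.0035],[0.016,-0.0005,0.004],[0.019,-0.0005,0.0045],[0.022,-0.0005,0.005],[0.024,-0.0005,0.0055],[0.026,-0.0005,0.0055],[0.028,-0.0005,0.006],[0.03,-0.0005,0.0062],[0.03,-0.0005,0.0062]],"turn":[[0,0,0],[0,0,0],[0,0,0],[0,0,0],[0,0,0],[0,0,0],[0,0,0],[0,0,0],[0,0,0],[0,0,0]],"grip":[0,0,0,0,0,0,0,0,0,0]}'
cat > chk.py <<'E'
from meas import *
import sys
z0=float(sys.argv[1])
t=snap('top');s=snap('wrist')
go(.617,.172,.11,18.5)
c=cloud(s);m=np.zeros(c.shape[:2],bool);m[0:205,200:300]=1;m&=abs(c[...,2]-z0)<.03;p=line('w',c,m)
k=np.array([.948,.317]);print('lat',((p[:,:2]-[.596,.234])@k).mean())
c=cloud(t);m=np.zeros(c.shape[:2],bool);m[125:165,180:245]=1;m&=abs(c[...,2]-z0)<.04;line('top',c,m)
m=np.zeros(c.shape[:2],bool);m[150:185,138:165]=1;m&=(c[...,2]>.125)&(c[...,2]<.2);print('head z',np.median(c[m][:,2]),m.sum())
E
python3 chk.py .134
```

```text
clock: 8.25
tool_pos: [0.6199, 0.1746, 0.1116]
orientation: [179.8, 81.0, -71.5]
force: [-0.5, -0.0, -2.1]
opening: 0.0359
d [ 0.0023  0.0038 -0.0013] turn [-179.3   -0.   -14.1]
d [ 0.0023  0.0038 -0.0013] turn [ 0.2 -9.   0. ]
y heading -161.3 tcp [0.6201 0.1747 0.1121] q [ 38.   23.  -16.4  10.5 -54.1 -25.8] F [ 1.   0.3 -2.5] t 8.35
w 6234 [0.6436 0.1021 0.1337] hd -71.5 tilt 0.1
lat 0.0032861215941509796
top 364 [0.6564 0.054  0.1369] hd -71.9 tilt 2.3
head z 0.13860844838153152 104
```

```bash
python3 -m crank '{"delta_pos":[[0.001,0,0],[0.002,0,0.0003],[0.003,0,0.0005],[0.004,0,0.0006],[0.004,0,0.0006]],"turn":[[0,0,0],[0,0,0],[0,0,0],[0,0,0],[0,0,0]],"grip":[0,0,0,0,0]}'
```

```text
clock: 8.77
tool_pos: [0.6202, 0.1748, 0.1092]
orientation: [-179.8, 81.0, -71.1]
force: [-3.8, 1.0, 5.6]
opening: 0.0359
```

```bash
python3 -m crank '{"delta_pos":[[0,0,0],[0,0,0],[0,0,0],[0,0,0],[-0.01,0,0],[-0.03,0,0],[-0.05,0,0],[-0.08,0,0],[-0.1,0,0],[-0.12,0,0],[-0.12,0,0]],"turn":[[0,0,0],[0,0,0],[0,0,0],[0,0,0],[0,0,0],[0,0,0],[0,0,0],[0,0,0],[0,0,0],[0,0,0],[0,0,0]],"grip":[1,1,1,1,1,1,1,1,1,1,1]}'
python3 - <<'E'
from meas import *
t=snap('top');s=snap('wrist')
c=cloud(s);m=np.zeros(c.shape[:2],bool);m[0:205,200:300]=1;m&=abs(c[...,2]-.134)<.03;p=line('w',c,m)
c=cloud(t);m=np.zeros(c.shape[:2],bool);m[125:165,195:245]=1;m&=abs(c[...,2]-.134)<.04;line('top',c,m);print(axis(t,m,.13))
cv2.imwrite('pics/v4.png',np.vstack([cv2.resize(t['pixels'][125:210,110:250],(640,389),interpolation=cv2.INTER_CUBIC),cv2.resize(s['pixels'][:230],(512,210)) if 0 else cv2.copyMakeBorder(s['pixels'][:210],0,0,0,128,cv2.BORDER_CONSTANT)]))
go(.67,.012,.25,18.5)
E
```

```text
clock: 9.68
tool_pos: [0.616, 0.1939, 0.2323]
orientation: [-177.2, 81.1, -68.6]
force: [0.4, 0.2, 1.3]
opening: 0.0875
w 4794 [0.6455 0.0971 0.1333] hd -71.4 tilt 0.8
top 282 [0.6638 0.0329 0.136 ] hd -72.2 tilt 3.2
(282, array([665.2,  33.2]), array([662.2,  42.5]), array([ 29.3, 135.9]), np.float64(108.6))
d [ 0.0077  0.0052 -0.1903] turn [-179.3   -0.2  -14. ]
d [ 0.0077  0.0052 -0.1903] turn [ 0.1 -8.9  0.1]
y heading -161.3 tcp [0.6144 0.1929 0.228 ] q [ 39.8  17.8  -7.4   9.  -68.2 -24.7] F [-1.2 -0.4  0.5] t 9.7833
```

View pics/v4.png

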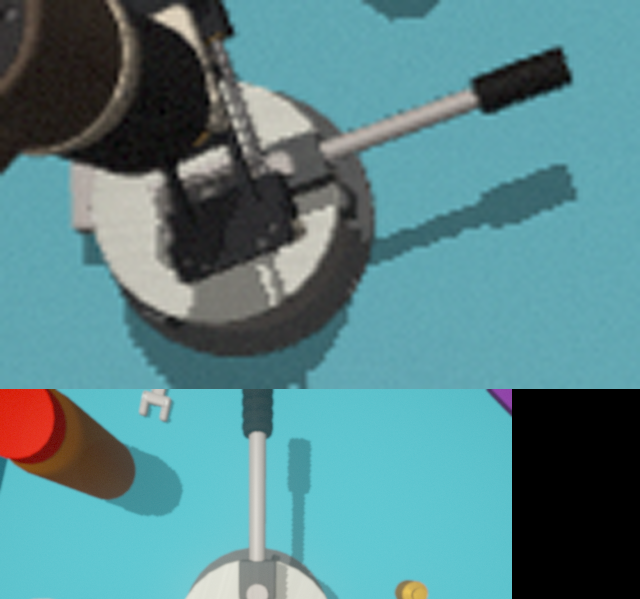

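```bash
python3 -m crank '{"delta_pos":[[0.0,0,-0.02],[0.002,0.001,-0.05],[0.004,0.002,-0.08],[0.008,0.003,-0.11],[0.008,0.004,-0.14],[0.008,0.005,-0.17],[0.008,0.005,-0.19],[0.008,0.005,-0.19],[0.008,0.005,-0.19]],"turn":[[0,0,0],[0,-2,0],[0,-4,0],[0,-6,0],[0,-8,0],[0,-8.9,0],[0,-8.9,0],[0,-8.9,0],[0,-8.9,0]],"grip":[1,1,1,1,1,1,1,1,1]}'
python3 - <<'E'
from meas import *
go(.6737,.0132,.107,18.6)
t=snap('top')
c=cloud(t);m=np.zeros(c.shape[:2],bool);m[125:165,195:245]=1;m&=abs(c[...,2]-.134)<.04;line('top',c,m)
s=snap('wrist','w5.png');c=cloud(s);m=np.zeros(c.shape[:2],bool);m[0:250,200:300]=1;m&=abs(c[...,2]-.134)<.03;p=line('w',c,m) if m.sum()>50 else 0
E
```

```text
clock: 10.53
tool_pos: [0.6695, 0.0103, 0.2473]
orientation: [130.8, 89.9, -120.7]
force: [-0.1, 0.5, -0.1]
opening: 0.0874
d [ 0.1402 -0.0051  0.0016] turn [ 1.799e+02 -1.000e-01  1.000e-01]
d [ 0.1402 -0.0051  0.0016] turn [-0.1 -0.1 -0.1]
y heading -161.5 tcp [0.6695 0.0103 0.2473] q [ 17.6  19.4   1.7   0.1 -72.4   0.9] F [-0.1  0.5 -0.1] t 10.5333
top 171 [0.6614 0.0467 0.1365] hd -69.4 tilt 4.8
w 2199 [0.6724 0.0168 0.1355] hd -71.6 tilt 1.7
```

```bash
python3 -m crank '{"delta_pos":[[0.03,-0.002,0.001],[0.06,-0.0045,0.001],[0.09,-0.0045,0.001],[0.115,-0.0045,0.001],[0.13,-0.0045,0.001],[0.14,-0.0045,0.001],[0.14,-0.0045,0.001],[0.14,-0.0045,0.001],[0.14,-0.0045,0.001],[0.14,-0.0045,0.001],[0.14,-0.0045,0.001],[0.14,-0.0045,0.001]],"turn":[[0,0,0],[0,0,0],[0,0,0],[0,0,0],[0,0,0],[0,0,0],[0,0,0],[0,0,0],[0,0,0],[0,0,0],[0,0,0],[0,0,0]],"grip":[1,1,1,1,1,1,1,0,0,0,0,0]}'
python3 -m crank '{"delta_pos":[[0,0,0],[0,0,0],[0,0,0],[0,0,0]],"turn":[[0,0,0],[0,0,0],[0,0,0],[0,0,0]],"grip":[0,0,0,0]}'
```

```text
clock: 11.63
tool_pos: [0.6742, 0.0141, 0.1094]
orientation: [-139.8, 89.9, -31.2]
force: [0.1, -0.7, -0.3]
opening: 0.0599
clock: 11.97
tool_pos: [0.6738, 0.0139, 0.1084]
orientation: [-177.8, 89.9, -69.2]
force: [-0.2, -0.4, 0.7]
opening: 0.0333
```

```bash
python3 - <<'E'
from h import *
go(.6737,.0132,.107,18.6)
o=get_obs();A=R.from_euler('xyz',o['orientation'],degrees=True)
C=np.array([.5975,.2355,o['tool_pos'][2]]);r=o['tool_pos']-C;print(np.linalg.norm(r),np.degrees(np.arctan2(r[1],r[0])))
for a in range(3,37,3):
    n=C+R.from_rotvec([0,0,-a],degrees=True).apply(r);d=A.inv().apply(n-o['tool_pos']);print(a,d.round(4))
E
```

```text
d [ 0.0014  0.0003 -0.0007] turn [-180.    -0.    -0.2]
d [ 0.0014  0.0003 -0.0007] turn [ 0.  -0.1  0. ]
y heading -161.4 tcp [0.6738 0.0139 0.1084] q [ 17.8  25.5  -8.    0.1 -56.5   0.8] F [-0.2 -0.4  0.7] t 11.9667
0.23432725698946008 -71.0014056523627
3 [-0.      0.0123  0.0002]
6 [-0.      0.0245  0.0011]
9 [-0.      0.0367  0.0027]
12 [-0.      0.0488  0.0048]
15 [-0.      0.0607  0.0076]
18 [-0.      0.0725  0.011 ]
21 [-0.      0.0841  0.015 ]
24 [-0.      0.0954  0.0197]
27 [-1.000e-04  1.065e-01  2.490e-02]
30 [-1.000e-04  1.174e-01  3.070e-02]
33 [-1.000e-04  1.279e-01  3.700e-02]
36 [-1.00e-04  1.38e-01  4.39e-02]
```

```bash
python3 -m crank '{"delta_pos":[[0,0,0],[0,0,0],[0,0,0],[0,0.004,0],[0,0.0123,0.0002],[0,0.0205,0.0008],[0,0.0286,0.0017],[0,0.0367,0.0027],[0,0.0448,0.004],[0,0.0528,0.0057],[0,0.0607,0.0076],[0,0.0607,0.0076]],"turn":[[0,0,0],[0,0,0],[0,0,0],[1,0,0],[3,0,0],[5,0,0],[7,0,0],[9,0,0],[11,0,0],[13,0,0],[15,0,0],[15,0,0]],"grip":[0,0,0,0,0,0,0,0,0,0,0,0]}'
python3 - <<'E'
from h import *
o=get_obs();print(o['opening']);A=R.from_euler('xyz',o['orientation'],degrees=True)
go(.6,0,.1,0)
C=np.array([.5975,.2355,o['tool_pos'][2]]);r=o['tool_pos']-C;print(np.linalg.norm(r),np.degrees(np.arctan2(r[1],r[0])))
E
```

```text
clock: 12.97
tool_pos: [0.6125, 0.0018, 0.1084]
orientation: [-166.4, 89.9, -72.9]
force: [0.6, -0.2, -1.7]
opening: 0.0274
0.02740176213487311
d [ 0.0084  0.0126 -0.001 ] turn [-1.765e+02 -0.000e+00 -1.000e-01]
d [ 0.0084  0.0126 -0.001 ] turn [ 3.5 -0.1  0. ]
y heading -176.5 tcp [0.6125 0.0018 0.1084] q [ 18.5  20.4 -16.3   0.1 -53.4 -15. ] F [ 0.6 -0.2 -1.7] t 12.9667
0.23420422812995692 -86.32175849513473
```

```bash
python3 -m crank '{"delta_pos":[[0,0.0041,0],[0,0.0082,0.0001],[0,0.0123,0.0002],[0,0.0164,0.0005],[0,0.0205,0.0008],[0,0.0245,0.0011],[0,0.0245,0.0011]],"turn":[[1,0,0],[2,0,0],[3,0,0],[4,0,0],[5,0,0],[6,0,0],[6,0,0]],"grip":[0,0,0,0,0,0,0]}'
python3 - <<'E'
from meas import *
t=snap('top','t6.png');c=cloud(t);m=np.zeros(c.shape[:2],bool);m[120:185,175:260]=1;m&=abs(c[...,2]-.134)<.02;line('top',c,m)
go(.6,0,.1,0)
E
```

```text
clock: 13.55
tool_pos: [0.5886, 0.0015, 0.1084]
orientation: [-162.1, 89.9, -74.5]
force: [0.8, 0.3, -0.5]
opening: 0.0276
top 27 [0.5845 0.0323 0.1344] hd -88.6 tilt 4.0
d [ 0.0084 -0.0112 -0.001 ] turn [1.776e+02 0.000e+00 1.000e-01]
d [ 0.0084 -0.0112 -0.001 ] turn [-2.4 -0.1  0. ]
y heading 177.6 tcp [0.5889 0.0014 0.1084] q [ 19.2  18.4 -19.3   0.1 -52.3 -21.6] F [-0.   0.9 -1.7] t 13.6
```

```bash
python3 -m crank '{"delta_pos":[[0,0.0041,0],[0,0.0082,0.0001],[0,0.0123,0.0002],[0,0.0164,0.0005],[0,0.0205,0.0008],[0,0.0245,0.0011],[0,0.0245,0.0011]],"turn":[[1,0,0],[2,0,0],[3,0,0],[4,0,0],[5,0,0],[6,0,0],[6,0,0]],"grip":[0,0,0,0,0,0,0]}'
```

```text
clock: 14.18
tool_pos: [0.5642, 0.0038, 0.1084]
orientation: [-138.3, 89.9, -56.8]
force: [1.8, 4.0, -1.0]
opening: 0.0273
```

```bash
python3 -m crank '{"delta_pos":[[0,0.0041,0],[0,0.0082,0.0001],[0,0.0123,0.0002],[0,0.0164,0.0005],[0,0.0164,0.0005]],"turn":[[1,0,0],[2,0,0],[3,0,0],[4,0,0],[4,0,0]],"grip":[0,0,0,0,0]}'
```

```text
clock: 14.6
tool_pos: [0.5482, 0.0068, 0.1084]
orientation: [-122.2, 89.9, -44.7]
force: [1.5, 5.0, -2.1]
opening: 0.0273
```

```bash
python3 -m crank '{"delta_pos":[[0,0.0041,0],[0,0.0082,0.0001],[0,0.0123,0.0005],[0,0.0164,0.0008],[0,0.0164,0.0008]],"turn":[[1,0,0],[2,0,0],[3,0,0],[4,0,0],[4,0,0]],"grip":[0,0,0,0,0]}'
python3 - <<'E'
from meas import *
o=get_obs();print(o['moment'])
t=snap('top','t7.png');s=snap('side','s7.png');go(.6,0,.1,0)
c=cloud(t);m=np.zeros(c.shape[:2],bool);m[140:190,145:230]=1;m&=abs(c[...,2]-.134)<.02;p=line('top',c,m)
cv2.imwrite('pics/v7.png',cv2.resize(t['pixels'][125:215,110:250],(784,504),interpolation=cv2.INTER_CUBIC))
E
```

```text
clock: 15.02
tool_pos: [0.5342, 0.0107, 0.1091]
orientation: [-93.2, 89.7, -19.6]
force: [8.2, 0.1, -1.8]
opening: 0.0272
[-0.23407924 -2.65261062 -0.05503096]
d [ 0.0095 -0.0656  0.0083] turn [1.636e+02 4.000e-01 1.000e-01]
d [ 0.0095 -0.0656  0.0083] turn [-16.4  -0.1   0.3]
y heading 163.6 tcp [0.5346 0.0105 0.1092] q [ 22.3  13.5 -26.3   0.2 -49.9 -38.8] F [ 7.7 -1.4 -1.9] t 15.1167
top 223 [0.602  0.2372 0.1301] hd -90.8 tilt 2.1
```

View pics/v7.png

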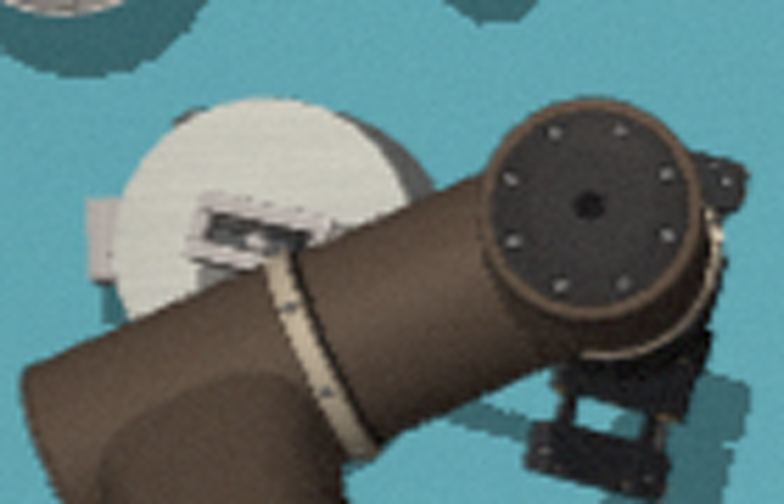

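```bash
python3 -m crank '{"delta_pos":[[0,0.0032,0],[0,0.0065,0.0001],[0,0.0097,0.0003],[0,0.0129,0.0006],[0,0.0161,0.0008],[0,0.0161,0.0008]],"turn":[[1,0,0],[2,0,0],[3,0,0],[4,0,0],[5,0,0],[5,0,0]],"grip":[0,0,0,0,0,0]}'
python3 - <<'E'
from meas import *
o=get_obs();print(o['force'],o['moment'])
t=snap('top');go(.6,0,.1,0)
im=t['pixels'].astype(int);g=im.sum(2)/3
m=np.zeros(g.shape,bool);m[158:172,144:166]=1
print('nut dark',axis(t,m&(g<110),.118))
cv2.imwrite('pics/v8.png',cv2.resize(t['pixels'][145:185,130:190],(780,520),interpolation=cv2.INTER_CUBIC))
c=cloud(t);m=np.zeros(c.shape[:2],bool);m[150:215,190:245]=1;m&=(c[...,2]>.11)&(c[...,2]<.15);print(m.sum())
E
```

```text
clock: 15.62
tool_pos: [0.5193, 0.0159, 0.1092]
orientation: [-87.6, 89.7, -19.0]
force: [8.2, -0.2, -3.0]
opening: 0.0272
[ 8.23642855 -0.15880605 -2.9940819 ] [-0.35323644 -2.8435323  -0.06340279]
d [ 0.0096 -0.0808  0.0147] turn [1.586e+02 4.000e-01 1.000e-01]
d [ 0.0096 -0.0808  0.0147] turn [-21.4  -0.    0.3]
y heading 158.6 tcp [0.5194 0.0158 0.1092] q [ 23.6  12.2 -28.1   0.3 -49.4 -45.1] F [ 7.7 -0.3 -1.7] t 15.6667
nut dark (96, array([600.8, 236.6]), array([600.2, 238.2]), array([65.6, 26.7]), np.float64(77.6))
24
```

View pics/v8.png

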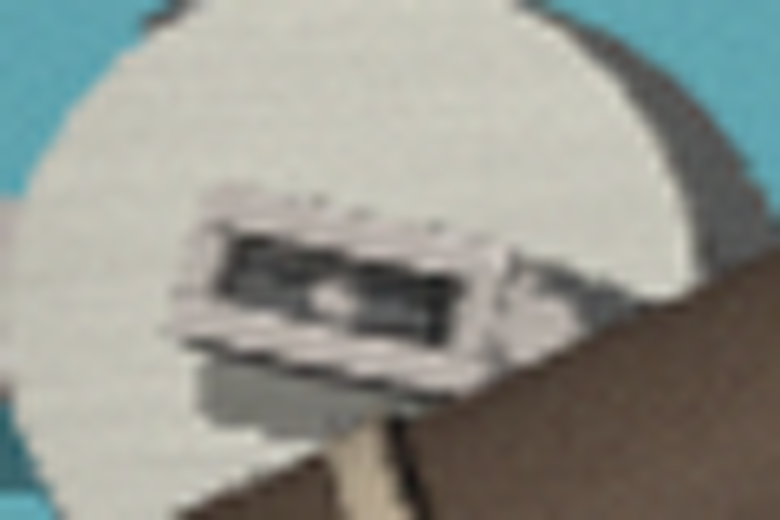

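```bash
python3 -m crank '{"delta_pos":[[0,0.0032,0],[0,0.0065,0.0001],[0,0.0097,0.0003],[0,0.0097,0.0003],[0,0.0097,0.0003]],"turn":[[1,0,0],[2,0,0],[3,0,0],[3,0,0],[3,0,0]],"grip":[0,0,0,0,0]}'
python3 -m crank '{"delta_pos":[[0,-0.0032,0],[0,-0.0065,0.0001],[0,-0.0097,0.0003],[0,-0.0129,0.0005],[0,-0.0161,0.0007],[0,-0.0193,0.001],[0,-0.0226,0.0014],[0,-0.0257,0.0018],[0,-0.0257,0.0018]],"turn":[[-1,0,0],[-2,0,0],[-3,0,0],[-4,0,0],[-5,0,0],[-6,0,0],[-7,0,0],[-8,0,0],[-8,0,0]],"grip":[0,0,0,0,0,0,0,0,0]}'
```

```text
clock: 16.08
tool_pos: [0.5106, 0.0196, 0.1092]
orientation: [-86.3, 89.7, -20.7]
force: [8.9, -0.4, -2.2]
opening: 0.0267
clock: 16.83
tool_pos: [0.5351, 0.0104, 0.109]
orientation: [-100.2, 89.7, -26.5]
force: [8.7, 0.3, -1.3]
opening: 0.0271
```

```bash
python3 -m crank '{"delta_pos":[[0,-0.0032,0],[0,-0.0065,0.0001],[0,-0.0097,0.0003],[0,-0.0097,0.0003]],"turn":[[-1,0,0],[-2,0,0],[-3,0,0],[-3,0,0]],"grip":[0,0,0,0]}'
```

```text
clock: 17.17
tool_pos: [0.5434, 0.0081, 0.1086]
orientation: [-115.7, 89.8, -39.0]
force: [5.1, 1.8, -1.3]
opening: 0.0277
```

```bash
python3 -m crank '{"delta_pos":[[0,-0.002,0],[0,-0.0035,0],[0,-0.0035,0],[0,-0.0035,0]],"turn":[[-0.5,0,0],[-0.8,0,0],[-0.8,0,0],[-0.8,0,0]],"grip":[0,0,0,0]}'
```

```text
clock: 17.5
tool_pos: [0.5456, 0.0075, 0.1083]
orientation: [-149.9, 89.9, -72.5]
force: [3.4, 2.4, -0.8]
opening: 0.0275
```

```bash
python3 -m crank '{"delta_pos":[[0,0,0],[0,0,0],[0,0,0],[0,0,0],[0,0,0],[-0.01,0,0],[-0.03,0,0],[-0.06,0,0],[-0.09,0,0],[-0.12,0,0],[-0.12,0,0],[-0.12,0,0]],"turn":[[0,0,0],[0,0,0],[0,0,0],[0,0,0],[0,0,0],[0,0,0],[0,0,0],[0,0,0],[0,0,0],[0,0,0],[0,0,0],[0,0,0]],"grip":[1,1,1,1,1,1,1,1,1,1,1,1]}'
python3 - <<'E'
from meas import *
s=snap('wrist','w9.png');t=snap('top','t9.png')
c=cloud(s);m=np.zeros(c.shape[:2],bool);m[0:250,:]=1;m&=abs(c[...,2]-.134)<.03;p=line('w',c,m)
c=cloud(t);m=np.zeros(c.shape[:2],bool);m[160:190,160:240]=1;m&=abs(c[...,2]-.134)<.03;p=line('t',c,m)
h=np.radians(-103);x=np.array([.5975,.2355])+.145*np.array([np.cos(h),np.sin(h)]);print(x);go(*x,.2,-13)
E
```

```text
clock: 18.5
tool_pos: [0.5466, 0.008, 0.2311]
orientation: [-80.1, 89.7, -2.6]
force: [-0.3, 0.1, -1.0]
opening: 0.0875
w 2383 [0.5447 0.0084 0.1357] hd -103.4 tilt 1.4
t 86 [0.5387 0.0056 0.1366] hd -99.4 tilt 3.8
[0.5648821  0.09421634]
d [ 0.0281 -0.0005  0.0888] turn [-1.796e+02 -0.000e+00 -1.000e-01]
d [ 0.0281 -0.0005  0.0888] turn [ 0.4 -0.1  0. ]
y heading 167.4 tcp [0.5451 0.0077 0.2282] q [ 21.5   8.3 -15.7   0.1 -66.1 -34.1] F [ 0.4  0.1 -0.8] t 18.6
```

View pics/w9.png

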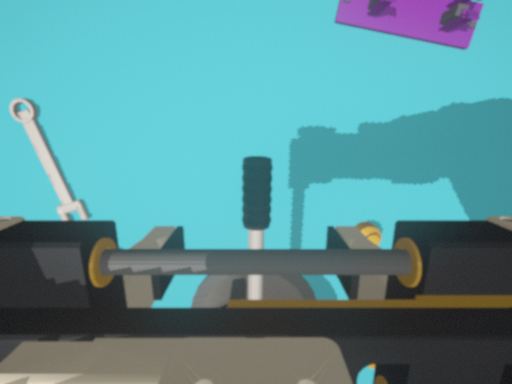

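```bash
python3 -m crank '{"delta_pos":[[0.01,0,0.03],[0.02,0,0.06],[0.028,0,0.08],[0.04,0,0.089],[0.06,0,0.089],[0.085,0,0.089],[0.105,0,0.089],[0.116,0,0.089],[0.121,0,0.089],[0.121,0,0.089],[0.121,0,0.089],[0.121,0,0.089]],"turn":[[0,0,0],[0.4,0,0],[0.4,0,0],[0.4,0,0],[0.4,0,0],[0.4,0,0],[0.4,0,0],[0.4,0,0],[0.4,0,0],[0.4,0,0],[0.4,0,0],[0.4,0,0]],"grip":[1,1,1,1,1,1,1,1,1,1,0,0]}'
python3 -m crank '{"delta_pos":[[0,0,0],[0,0,0],[0,0,0],[0,0,0],[0,0,0],[0,0,0],[0,0,0],[0,0,0],[0,0,0],[0,0,0]],"turn":[[0,0,0],[0,0,0],[0,0,0],[0,0,0],[0,0,0],[0,0,0],[0,0,0],[0,0,0],[0,0,0],[0,0,0]],"grip":[0,0,0,0,0,0,0,0,0,0]}'
```

```text
clock: 19.6
tool_pos: [0.5658, 0.0945, 0.1083]
orientation: [-103.7, 89.9, -26.6]
force: [-0.8, -0.3, 0.2]
opening: 0.0793
clock: 20.43
tool_pos: [0.5654, 0.0944, 0.1072]
orientation: [-132.7, 89.9, -55.6]
force: [2.5, -1.5, -1.5]
opening: 0.0151
```

```bash
python3 -m crank '{"delta_pos":[[0,0,0],[-0.001,0,0],[-0.003,0,0],[-0.005,0,0],[-0.007,0,0],[-0.01,0,0],[-0.013,0,0],[-0.016,0,0],[-0.02,0,0],[-0.024,0,0],[-0.028,0,0],[-0.032,0,0]],"turn":[[0,0,0],[0,0,0],[0,0,0],[0,0,0],[0,0,0],[0,0,0],[0,0,0],[0,0,0],[0,0,0],[0,0,0],[0,0,0],[0,0,0]],"grip":[0,0,0,0,0,0,0,0,0,0,0,0]}'
python3 - <<'E'
from meas import *
go(.5600,-.3845,.17,62)
s=snap('wrist');c=cloud(s);m=np.zeros(c.shape[:2],bool);m[0:250,200:310]=1;m&=abs(c[...,2]-.166)<.03;p=line('w',c,m)
E
```

```text
clock: 21.43
tool_pos: [0.5663, 0.0976, 0.1395]
orientation: [-39.6, 89.7, 37.5]
force: [3.8, 13.9, -7.6]
opening: 0.0148
d [-0.0319 -0.1017 -0.4713] turn [ 1.051e+02  3.000e-01 -1.000e-01]
d [-0.0319 -0.1017 -0.4713] turn [-74.9   0.1   0.3]
y heading 167.1 tcp [0.5663 0.0976 0.1395] q [ 29.3  15.2 -19.2  -0.  -55.4 -42.1] F [ 3.8 13.9 -7.6] t 21.4333
w 14120 [0.5486 0.0286 0.1776] hd -103.6 tilt 13.4
```

```bash
python3 -m crank '{"delta_pos":[[0.004,0,0],[0.008,0,0],[0.012,0,0],[0.016,0,0],[0.02,0,0],[0.024,0,0],[0.028,0,0],[0.031,0,0],[0.032,0,0],[0.032,0,0]],"turn":[[0,0,0],[0,0,0],[0,0,0],[0,0,0],[0,0,0],[0,0,0],[0,0,0],[0,0,0],[0,0,0],[0,0,0]],"grip":[0,0,0,0,0,0,0,0,0,0]}'
python3 - <<'E'
from meas import *
go(.5600,-.3845,.17,62)
s=snap('wrist');c=cloud(s);m=np.zeros(c.shape[:2],bool);m[0:250,200:310]=1;m&=abs(c[...,2]-.134)<.03;p=line('w',c,m)
E
```

```text
clock: 22.32
tool_pos: [0.565, 0.0935, 0.1073]
orientation: [-163.9, 89.8, -86.9]
force: [2.3, -3.3, 2.2]
opening: 0.0152
d [-0.0614 -0.1024 -0.4671] turn [ 1.05e+02 -1.00e-01  2.00e-01]
d [-0.0614 -0.1024 -0.4671] turn [-75.   -0.2  -0.1]
y heading 167.0 tcp [0.565  0.0935 0.1073] q [ 29.1  17.1 -21.5   0.2 -51.5 -42.1] F [ 2.3 -3.3  2.2] t 22.3167
w 12929 [0.5471 0.0244 0.1348] hd -103.7 tilt 4.7
```

```bash
python3 -m crank '{"delta_pos":[[0,0,0],[0,0,0],[0,0,0],[0,0,0.008],[0,0,0.016],[0,0,0.023],[0,0,0.023],[0,0,0.023],[0,0,0.023],[0,0,0.023],[0,0,0.023],[0,0,0.023]],"turn":[[0,0,0],[0,0,0],[0,0,0],[0,0,0],[0,0,0],[0,0,0],[0,0,0],[0,0,0],[0,0,0],[0,0,0],[0,0,0],[0,0,0]],"grip":[0.4,0.4,0.4,0.4,0.4,0.4,0.4,0,0,0,0,0]}'
python3 -m crank '{"delta_pos":[[0,0,0],[0,0,0],[0,0,0],[0,0,0],[-0.001,0,0],[-0.002,0,0],[-0.003,0,0],[-0.004,0,0],[-0.005,0,0],[-0.006,0,0],[-0.006,0,0]],"turn":[[0,0,0],[0,0,0],[0,0,0],[0,0,0],[0,0,0],[0,0,0],[0,0,0],[0,0,0],[0,0,0],[0,0,0],[0,0,0]],"grip":[0,0,0,0,0,0,0,0,0,0,0]}'
cat > tilt.py <<'E'
from meas import *
import sys
z=float(sys.argv[1])
s=snap('wrist');c=cloud(s);m=np.zeros(c.shape[:2],bool);m[0:250,150:360]=1;m&=abs(c[...,2]-z)<.045
dark=s['pixels'].max(2)<90
line('shaft',c,m&(s['pixels'].max(2)>140)&((s['pixels'].max(2).astype(int)-s['pixels'].min(2))<40));
o=get_obs();print('t',o['clock'],'F',o['force'].round(1),'tcp',o['tool_pos'].round(4))
E
python3 tilt.py .14
```

```text
clock: 23.37
tool_pos: [0.5707, 0.1166, 0.1073]
orientation: [-121.8, 89.9, -44.7]
force: [2.8, -0.7, -1.7]
opening: 0.015
clock: 24.28
tool_pos: [0.5704, 0.1174, 0.113]
orientation: [-120.2, 89.9, -43.1]
force: [5.4, 1.2, -4.1]
opening: 0.0152
shaft 4868 [0.5589 0.0755 0.1386] hd -104.0 tilt 4.6
t 24.3333 F [ 5.7  1.4 -4.7] tcp [0.5704 0.1173 0.1129]
```

```bash
python3 -m crank '{"delta_pos":[[0,-0.002,0],[0,-0.004,0],[0,-0.005,0],[0,-0.005,0.0005],[0,-0.005,0.001],[0,-0.005,0.0015],[0,-0.005,0.0015]],"turn":[[0,0,0],[0,0,0],[0,0,0],[0,-1.5,0],[0,-3,0],[0,-4.5,0],[0,-4.5,0]],"grip":[0,0,0,0,0,0,0]}'
python3 tilt.py .14
```

```text
clock: 24.92
tool_pos: [0.5742, 0.1163, 0.1127]
orientation: [0.9, 85.6, 77.9]
force: [-0.4, 0.7, -2.9]
opening: 0.015
shaft 4895 [0.5633 0.0723 0.1352] hd -102.3 tilt 0.7
t 24.9667 F [-0.7 -0.1 -2.4] tcp [0.5745 0.1163 0.1128]
```

```bash
python3 -m crank '{"delta_pos":[[-0.001,0,0],[-0.003,0,0.0002],[-0.005,0,0.0004],[-0.007,0,0.0006],[-0.009,0,0.0007],[-0.011,0,0.0009],[-0.013,0,0.001],[-0.013,0,0.001]],"turn":[[0,0,0],[0,0,0],[0,0,0],[0,0,0],[0,0,0],[0,0,0],[0,0,0],[0,0,0]],"grip":[0,0,0,0,0,0,0,0]}'
python3 tilt.py .15
```

```text
clock: 25.63
tool_pos: [0.5759, 0.1173, 0.1269]
orientation: [-1.5, 85.5, 75.6]
force: [0.7, -0.5, -2.9]
opening: 0.015
shaft 4886 [0.5646 0.0734 0.1494] hd -102.6 tilt 0.6
t 25.6833 F [-0.8  0.2 -3.4] tcp [0.5757 0.1173 0.1266]
```

```bash
python3 -m crank '{"delta_pos":[[-0.003,0,-0.0002],[-0.006,0,-0.0005],[-0.01,0,-0.0008],[-0.014,0,-0.0011],[-0.019,0,-0.0015],[-0.024,0,-0.0019],[-0.03,0,-0.0024],[-0.036,0,-0.0029],[-0.042,0,-0.0034],[-0.048,0,-0.0038],[-0.05,0,-0.004],[-0.05,0,-0.004]],"turn":[[0,0,0],[0,0,0],[0,0,0],[0,0,0],[0,0,0],[0,0,0],[0,0,0],[0,0,0],[0,0,0],[0,0,0],[0,0,0],[0,0,0]],"grip":[0,0,0,0,0,0,0,0,0,0,0,0]}'
python3 tilt.py .2; python3 -c "
from h import *
go(.5400,-.374,.175,62)"
```

```text
clock: 26.68
tool_pos: [0.5739, 0.1096, 0.1766]
orientation: [-1.5, 85.5, 75.6]
force: [-0.2, -0.4, -4.1]
opening: 0.0153
shaft 4861 [0.5627 0.0656 0.1992] hd -102.5 tilt 0.5
t 26.7333 F [ 0.4  0.2 -3.6] tcp [0.5737 0.1095 0.176 ]
d [-0.036  -0.0757 -0.4774] turn [105.    3.2  -4. ]
d [-0.036  -0.0757 -0.4774] turn [-74.9   3.7   3. ]
y heading 167.0 tcp [0.5737 0.1095 0.176 ] q [ 27.7  13.2 -15.1  -3.9 -58.8 -38.7] F [ 0.4  0.2 -3.6] t 26.7333
```

```bash
python3 -m crank '{"delta_pos":[[-0.0005,-0.001,-0.006],[-0.0015,-0.003,-0.018],[-0.003,-0.006,-0.037],[-0.005,-0.01,-0.06],[-0.007,-0.014,-0.086],[-0.009,-0.018,-0.112],[-0.011,-0.022,-0.138],[-0.013,-0.026,-0.164],[-0.015,-0.03,-0.19],[-0.017,-0.034,-0.214],[-0.018,-0.037,-0.232],[-0.0188,-0.038,-0.24]],"turn":[[-1,0,0.1],[-3,0,0.2],[-6,0,0.5],[-9.5,0,0.8],[-13.5,0,1.1],[-17.5,0,1.4],[-21.5,0,1.7],[-25.5,0,2],[-29.5,0,2.4],[-33,0,2.6],[-35.7,0,2.8],[-37,0,2.9]],"grip":[0,0,0,0,0,0,0,0,0,0,0,0]}'
python3 tilt.py .2; python3 - <<'E'
from h import *
go(.5397,-.3732,.175,62)
o=get_obs();A=R.from_euler('xyz',o['orientation'],degrees=True);print(A.inv().apply([0,0,1]).round(3))
E
```

```text
clock: 27.73
tool_pos: [0.5563, -0.1358, 0.1754]
orientation: [0.6, 85.6, 114.8]
force: [0.7, 0.5, -3.2]
opening: 0.0149
shaft 4848 [ 0.574  -0.1766  0.198 ] hd -65.2 tilt 0.9
t 27.7833 F [-0.2 -0.8 -3. ] tcp [ 0.5562 -0.1361  0.1754]
d [-0.0155  0.1123 -0.2088] turn [142.1   1.8  -5.5]
d [-0.0155  0.1123 -0.2088] turn [-37.8   4.3   1.4]
y heading -155.8 tcp [ 0.5562 -0.1361  0.1754] q [  2.9  15.  -12.6  -4.5 -64.2  23.3] F [-0.2 -0.8 -3. ] t 27.7833
[-0.997  0.001  0.077]
```

```bash
python3 -m crank '{"delta_pos":[[-0.0005,0.003,-0.006],[-0.0015,0.008,-0.016],[-0.0025,0.018,-0.033],[-0.004,0.028,-0.052],[-0.006,0.040,-0.074],[-0.008,0.052,-0.096],[-0.01,0.064,-0.119],[-0.011,0.076,-0.142],[-0.013,0.088,-0.165],[-0.0145,0.1,-0.187],[-0.015,0.108,-0.202],[-0.0155,0.112,-0.209]],"turn":[[-1,0,0.1],[-3,0,0.2],[-6,0,0.5],[-9.5,0,0.8],[-13.5,0,1.1],[-17.5,0,1.4],[-21.5,0,1.7],[-25.5,0,2],[-29.5,0,2.4],[-33,0,2.6],[-35.7,0,2.8],[-37.2,0,2.9]],"grip":[0,0,0,0,0,0,0,0,0,0,0,0]}'
python3 tilt.py .2; python3 - <<'E'
from meas import *
go(.5397,-.3732,.175,62)
t=snap('top','t10.png');s=dict(np.load('last_wrist.npz'))
cv2.imwrite('pics/v10.png',np.hstack([s['pixels'][:330,100:480],cv2.resize(t['pixels'][130:240,290:395],(315,330),interpolation=cv2.INTER_CUBIC)]))
print(s['eye'],s['rotation'])
E
```

```text
clock: 28.78
tool_pos: [0.54, -0.3724, 0.1744]
orientation: [0.6, 85.6, 152.1]
force: [1.1, 0.6, -3.2]
opening: 0.0148
shaft 4727 [ 0.5801 -0.3943  0.197 ] hd -25.5 tilt 0.3
t 28.8333 F [ 1.  -1.2 -2.9] tcp [ 0.5399 -0.3729  0.1744]
d [-0.0006  0.0004  0.0001] turn [ 1.794e+02 -1.000e-01 -7.000e+00]
d [-0.0006  0.0004  0.0001] turn [-0.5  4.4 -0. ]
y heading -118.5 tcp [ 0.5399 -0.3729  0.1744] q [-18.1  23.4  -1.7  -0.8 -69.2  79.9] F [ 1.  -1.2 -2.9] t 28.8333
[ 0.6111691  -0.41096427  0.32599568] [-1.95887781e+01 -6.39924979e-02 -1.18478710e+02]
```

View pics/v10.png

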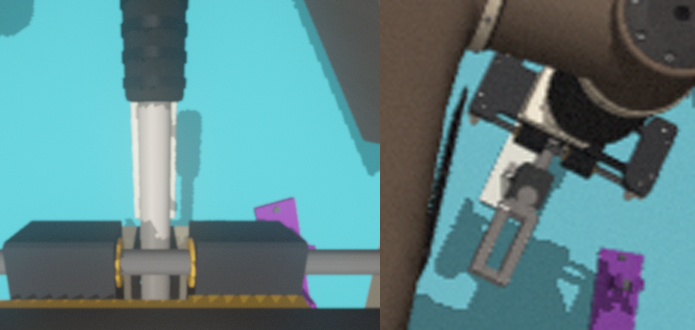

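```bash
python3 - <<'E'
from meas import *
s=dict(np.load('last_wrist.npz'));c=cloud(s);im=s['pixels'].astype(int);sat=im.max(2)-im.min(2)
u=np.array([[0,0],[1,1]])
for v in range(102,222,12):
    r=sat[v,222:290];w=np.nonzero(r<60)[0]+222
    sh=np.nonzero((c[v,222:290,2]>.15))[0]+222
    P=px2w(s,[w.min()-.5,w.max()+.5],[v,v],.008);q=px2w(s,[sh.min()-.5,sh.max()+.5],[v,v],.193)
    print(v,w.min(),w.max(),'strip mid',P.mean(0)[:2].round(4),'w',np.linalg.norm(P[1]-P[0]).round(4),'shaft',q.mean(0)[:2].round(4), sh.min(),sh.max())
far=px2w(s,[254],[101],.008);print(far)
E
```

```text
102 230 276 strip mid [ 0.6092 -0.408 ] w 0.0511 shaft [ 0.6105 -0.4095] 231 274
114 230 276 strip mid [ 0.5983 -0.402 ] w 0.0518 shaft [ 0.6057 -0.4074] 237 270
126 231 276 strip mid [ 0.5867 -0.3963] w 0.0514 shaft [ 0.6008 -0.405 ] 238 270
138 231 276 strip mid [ 0.5751 -0.39  ] w 0.0522 shaft [ 0.596  -0.4024] 238 270
150 232 276 strip mid [ 0.5629 -0.384 ] w 0.0518 shaft [ 0.591  -0.3997] 238 270
162 232 276 strip mid [ 0.5505 -0.3773] w 0.0525 shaft [ 0.5858 -0.3969] 238 270
174 233 275 strip mid [ 0.5379 -0.3704] w 0.051 shaft [ 0.5812 -0.3927] 233 269
186 233 275 strip mid [ 0.5248 -0.3633] w 0.0517 shaft [ 0.575 -0.391] 239 269
198 234 275 strip mid [ 0.511  -0.3565] w 0.0513 shaft [ 0.5675 -0.3915] 238 286
210 234 275 strip mid [ 0.4971 -0.3489] w 0.0521 shaft [ 0.5636 -0.3848] 239 269
[[ 0.6096345  -0.40942187  0.008     ]]
```

```bash
python3 - <<'E'
from meas import *
s=dict(np.load('last_wrist.npz'));print(px2w(s,[254]*4,[101,101,101,98],[0.183,.193,.203,.2]).round(4))
t=dict(np.load('last_top.npz'));
# head end & rail in top image now, rail fit in first top shot
import glob
a=cv2.imread('pics/a.png').astype(int);s0=t
sat=a.max(2)-a.min(2);m=np.zeros(sat.shape,bool);m[148:208,315:365]=1;m&=sat<60
v,u=np.nonzero(m);p=px2w(t,u,v,.008)[:,:2];ax=np.array([.883,-.469]);print('rail s ends',np.percentile(p@ax,[0.3,99.7]),'home', np.array([.56,-.384])@ax)
b=t['pixels'].astype(int);sb=b.max(2)-b.min(2);c=cloud(t);m=np.zeros(sb.shape,bool);m[180:232,310:345]=1;m&=(c[...,2]>.14)&(c[...,2]<.23)
v,u=np.nonzero(m);p=px2w(t,u,v,.197)[:,:2];print('head end s',np.percentile(p@ax,[.5,2]),'want',np.array([.56,-.384])@ax-.185)
print(np.median(c[m],0))
E
```

```text
[[ 0.6105 -0.4103  0.183 ]
 [ 0.6105 -0.4103  0.193 ]
 [ 0.6106 -0.4104  0.203 ]
 [ 0.6116 -0.4109  0.2   ]]
rail s ends [0.5882021  0.76137394] home 0.6745760000000001
head end s [0.48773571 0.48925739] want 0.48957600000000007
[ 0.45721015 -0.32933942  0.20428707]
```

```bash
python3 -m crank '{"delta_pos":[[0.004,-0.0005,-0.0003],[0.012,-0.001,-0.001],[0.024,-0.001,-0.0019],[0.038,-0.001,-0.003],[0.052,-0.001,-0.0041],[0.066,-0.001,-0.0051],[0.08,-0.001,-0.0062],[0.093,-0.001,-0.0072],[0.104,-0.001,-0.0081],[0.112,-0.001,-0.0087],[0.116,-0.001,-0.009],[0.116,-0.001,-0.009]],"turn":[[0,0,0],[0,0,0],[0,0,0],[0,0,0],[0,0,0],[0,0,0],[0,0,0],[0,0,0],[0,0,0],[0,0,0],[0,0,0],[0,0,0]],"grip":[0,0,0,0,0,0,0,0,0,0,0,0]}'
python3 tilt.py .08
python3 - <<'E'
from meas import *
s=dict(np.load('last_wrist.npz'));c=cloud(s);im=s['pixels'].astype(int);sat=im.max(2)-im.min(2)
for v in range(108,215,12):
    w=np.nonzero(sat[v,200:310]<60)[0]+200;sh=np.nonzero(c[v,200:310,2]>.065)[0]+200
    if len(w) and len(sh):print(v,w.min(),w.max(),px2w(s,[w.min()-.5,w.max()+.5],[v,v],.008).mean(0)[:2].round(4),'sh',sh.min(),sh.max(),px2w(s,[sh.min()-.5,sh.max()+.5],[v,v],.073).mean(0)[:2].round(4))
cv2.imwrite('pics/w11.png',s['pixels'])
E
```

```text
clock: 29.88
tool_pos: [0.5403, -0.3694, 0.0578]
orientation: [0.6, 85.5, 152.1]
force: [0.3, 0.1, -3.8]
opening: 0.0153
shaft 5583 [ 0.5836 -0.3933  0.0775] hd -26.5 tilt -8.0
t 29.9333 F [ 0.6  0.2 -2.6] tcp [ 0.5407 -0.3697  0.0588]
108 220 292 [ 0.6057 -0.406 ] sh 237 270 [ 0.6081 -0.4056]
120 221 292 [ 0.5984 -0.4025] sh 237 270 [ 0.6033 -0.403 ]
132 221 292 [ 0.5912 -0.3985] sh 238 270 [ 0.5983 -0.4005]
144 222 291 [ 0.5837 -0.3945] sh 238 270 [ 0.5933 -0.3978]
156 223 291 [ 0.5758 -0.3906] sh 238 270 [ 0.5881 -0.3949]
168 223 290 [ 0.5681 -0.386 ] sh 238 269 [ 0.5828 -0.3918]
180 224 290 [ 0.5597 -0.382 ] sh 239 269 [ 0.5772 -0.389 ]
192 224 289 [ 0.5515 -0.3771] sh 239 269 [ 0.5715 -0.3859]
204 225 289 [ 0.5426 -0.3727] sh 202 285 [ 0.5683 -0.3779]
```

```bash
python3 -m crank '{"delta_pos":[[0,0.001,-0.0005],[0.003,0.0018,-0.001],[0.006,0.0018,-0.0013],[0.009,0.0018,-0.0015],[0.012,0.0018,-0.0018],[0.014,0.0018,-0.002],[0.014,0.0018,-0.002]],"turn":[[0,0,0],[0,0,0],[0,0,0],[0,0,0],[0,0,0],[0,0,0],[0,0,0]],"grip":[0,0,0,0,0,0,0]}'
cat > rl.py <<'E'
from meas import *
s=snap('wrist');c=cloud(s);im=s['pixels'].astype(int);sat=im.max(2)-im.min(2)
Pm=[];Q=[]
for v in range(108,196,4):
    w=np.nonzero(sat[v,190:320]<60)[0]+190;sh=np.nonzero(c[v,225:285,2]>.04)[0]+225
    Pm.append(px2w(s,[w.min()-.5,w.max()+.5],[v,v],.008).mean(0));zz=np.median(c[v,250:258,2]);Q.append(np.r_[px2w(s,[sh.min()-.5,sh.max()+.5],[v,v],zz-.006).mean(0)[:2],zz])
Pm=np.array(Pm);Q=np.array(Q);f=np.polyfit(Pm[:,0],Pm[:,1],1);g=np.polyfit(Q[:,0],Q[:,1],1)
print('strip hd',np.degrees(np.arctan(f[0])),'shaft hd',np.degrees(np.arctan(g[0])),'lat',((np.polyval(g,.58)-np.polyval(f,.58))*.883).round(4))
d=np.linalg.norm(Q[:,:2]-[.5397,-.3732],axis=1);h=np.polyfit(d,Q[:,2],1);print('shaft top z',np.polyval(h,.068).round(4),'at b;','tilt',np.degrees(np.arctan(h[0])).round(2))
o=get_obs();print(o['clock'],'F',o['force'].round(1),'tcp',o['tool_pos'].round(4),'op',o['opening'])
E
python3 rl.py
```

```text
clock: 30.52
tool_pos: [0.5403, -0.3717, 0.0443]
orientation: [0.5, 85.5, 151.9]
force: [-0.4, -0.3, -3.4]
opening: 0.0152
strip hd -27.929518161816826 shaft hd -28.5561681411607 lat -0.0003
shaft top z 0.0679 at b; tilt -2.19
30.5667 F [ 0.3 -0.4 -3.8] tcp [ 0.5404 -0.3718  0.0446] op 0.015197483055410084
```

```bash
python3 -m crank '{"delta_pos":[[0.003,0,-0.0002],[0.006,0,-0.0004],[0.009,0,-0.0006],[0.012,0,-0.0008],[0.015,0,-0.001],[0.018,0,-0.0012],[0.018,0,-0.0012]],"turn":[[0,0,0],[0,0,0],[0,0,0],[0,0,0],[0,0,0],[0,0,0],[0,0,0]],"grip":[0,0,0,0,0,0,0]}'
python3 rl.py
```

```text
clock: 31.15
tool_pos: [0.5417, -0.3723, 0.0286]
orientation: [0.7, 85.7, 152.2]
force: [0.1, 2.1, 9.9]
opening: 0.0152
strip hd -27.855427960373436 shaft hd -28.80674615194899 lat 0.0001
shaft top z 0.0627 at b; tilt 6.53
31.2 F [-0.2  2.1  9.4] tcp [ 0.5418 -0.3723  0.0287] op 0.015224822951749132
```

```bash
python3 -m crank '{"delta_pos":[[0.002,0,-0.0002],[0.004,0,-0.0003],[0.006,0,-0.0005],[0.006,0,-0.0005]],"turn":[[0,0,0],[0,0,0],[0,0,0],[0,0,0]],"grip":[0,0,0,0]}'
python3 rl.py
```

```text
clock: 31.53
tool_pos: [0.543, -0.373, 0.025]
orientation: [1.0, 85.9, 152.6]
force: [-1.0, 3.9, 23.4]
opening: 0.0152
strip hd -27.75527859264283 shaft hd -28.820397763162976 lat 0.0001
shaft top z 0.0521 at b; tilt -0.11
31.5833 F [-1.6  4.3 22.6] tcp [ 0.543  -0.3729  0.025 ] op 0.015154329139177887
```

```bash
python3 -m crank '{"delta_pos":[[-0.002,0,0],[-0.004,0,0.0003],[-0.004,0,0.0003],[-0.004,0,0.0003],[-0.004,0,0.0003],[-0.004,0,0.0003],[-0.004,0,0.0003],[-0.015,0,0.001],[-0.035,0,0.0027],[-0.06,0,0.0046],[-0.08,0,0.006],[-0.09,0,0.007]],"turn":[[0,0,0],[0,0,0],[0,0,0],[0,0,0],[0,0,0],[0,0,0],[0,0,0],[0,0,0],[0,0,0],[0,0,0],[0,0,0],[0,0,0]],"grip":[0,0,0.5,0.5,0.5,0.5,0.5,0.5,0.5,0.5,0.5,0.5]}'
python3 rl.py
python3 -m crank '{"delta_pos":[[-0.02,0,0.02],[-0.04,0,0.05],[-0.07,0,0.09],[-0.1,0,0.13],[-0.12,0,0.17],[-0.12,0,0.17]],"turn":[[0,0,0],[0,0,0],[0,0,0],[0,0,0],[0,0,0],[0,0,0]],"grip":[0.5,0.5,0.5,0.5,0.5,0.5]}'
python3 - <<'E'
from meas import *
s=snap('wrist');t=snap('top')
cv2.imwrite('pics/v12.png',np.hstack([s['pixels'][:330],cv2.resize(t['pixels'][120:240,290:385],(261,330),interpolation=cv2.INTER_CUBIC)]))
cv2.imwrite('pics/mill.png',t['pixels'][130:250,110:220])
c=cloud(t);print([c[v-1:v+2,u-1:u+2].reshape(-1,3).mean(0).round(3) for u,v in((134,226),(194,227))])
im=t['pixels'].astype(int);g=im.sum(2)/3;m=np.zeros(g.shape,bool);m[155:182,143:172]=1;print('nut',axis(t,m&(g<110),.118))
go(.56,-.384,.2,62)
E
```

```text
clock: 32.58
tool_pos: [0.5418, -0.3725, 0.115]
orientation: [0.5, 85.8, 152.0]
force: [0.9, -0.2, -0.1]
opening: 0.0435
strip hd -27.89924591182755 shaft hd -28.846578145088813 lat 0.0004
shaft top z 0.0522 at b; tilt 0.3
32.6333 F [ 1.6 -0.   0.6] tcp [ 0.5422 -0.3727  0.116 ] op 0.0437952155635465
clock: 33.13
tool_pos: [0.3974, -0.2942, 0.2468]
orientation: [-0.1, 85.8, 151.4]
force: [-0.5, -0.4, -0.5]
opening: 0.0437
[array([0.413, 0.326, 0.044]), array([0.403, 0.124, 0.033])]
nut (64, array([595.7, 234.9]), array([596.6, 235.4]), array([52.8, 16.9]), np.float64(79.7))
d [ 0.0336  0.0016 -0.1876] turn [ 1.794e+02  1.000e-01 -6.500e+00]
d [ 0.0336  0.0016 -0.1876] turn [-0.5  4.1  0.1]
y heading -118.5 tcp [ 0.3984 -0.2945  0.247 ] q [-14.5   5.4 -16.2  -1.1 -72.4  76.4] F [ 1.2 -0.5  0.4] t 33.2333
```

View pics/v12.png

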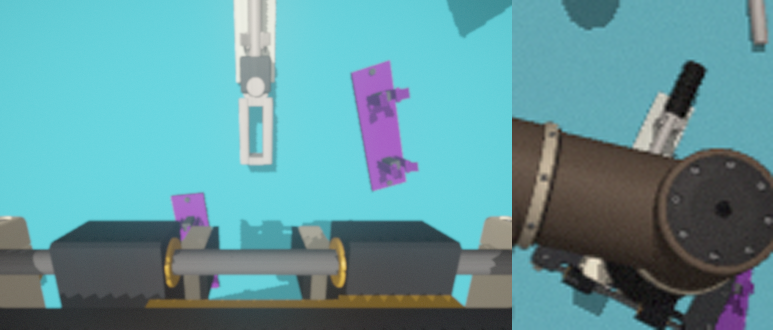

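```bash
python3 - <<'E'
from h import *
s=dict(np.load('last_wrist.npz'));c=cloud(s)
for n,(u0,u1,v0,v1) in dict(block=(246,266,58,75),head=(243,248,100,155),shaft=(250,260,5,50),counter=(300,340,20,60)).items():print(n,np.median(c[v0:v1,u0:u1].reshape(-1,3),0).round(4))
close_job()
E
```

```text
block [ 0.4997 -0.3508  0.0522]
head [ 0.447  -0.3077  0.0522]
shaft [ 0.5344 -0.3682  0.0517]
counter [ 0.4925 -0.4397 -0.0006]
the job is handed in; nothing more can be done
```

I did the whole job in the order asked and handed it in at about 33 s on the robot clock. The final checks agree, but I had no direct reading of the nut or hinge joint.

- **Setting it on the nut:** I lifted the wrench by the hinge block. The first lowering caught on the nut and tilted it about 9°. I raised it, levelled it, corrected sideways, and it then went fully down. Once let go, the shaft top read 0.133 m, against 0.134 m expected.
- **Tightening:** I took it by the ribbed grip and turned it clockwise.
  - **Nut:** it turned about 29° by the same image measurement before and after, roughly 0.50 rad. A mid-job reading gave about 31°, so the angle is good to a couple of degrees.
  - **Break-over:** the force then held steady at 8 to 9 N while the handle bent an estimated 0.15 to 0.2 rad. It was straight again after I eased off and let go.
- **Lifting it off:** the first lift at shaft_mid dragged the head on the nut, so I set the wrench back down. I then gripped 23 mm nearer the head, removed the side load and levelled it, and it came off cleanly.
- **Putting it away:** I pressed the shaft into the aluminium rail's clips with a peak force of about 23 N. After letting go, the shaft, block and head tops read 0.052 m, against 0.053 m for home, with 0.3° of tilt. Both clips therefore read as home.
- **Left alone:** the brass weights stand where they were to within a few millimetres, and I never touched the purple rails.

The top and wrist cameras disagreed by 2 to 3 mm in places, so I aligned the wrench to the rail using the wrist camera alone.

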